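# Shut the marked gas valve under the sliding cover

## Task

On the lab bench's gas manifold, push the loose cover along its rails away from the well towards the end stop, without lifting it, until the valve well is completely open. Then push the handle that ends in a round disc clockwise until its valve is fully shut. Leave the cover parked, and do not move the plain bar handle or any of the glassware and other things standing about.

Things in the scene. Friction and masses are not known exactly. Their poses are not given: they have to be found in the camera images.
- manifold: Fixed grey steel gas manifold, a low box 284 (x) x 355 (y) mm, deck 60 above the table. Origin on the table under the middle of its valve well; x points away from the robot, y to the robot's left (yaw within 0.3 rad), z up. In this frame it spans y -100 to 255; the well is a pocket in the deck, x -120..120, y -65..50, floor at z 10; left of it (y 50..245) is the flat parking deck.
- end_stop (a point): Middle of the face, at deck height, of the 10 mm high stop across the parking deck's far end: manifold frame x 0, y 245, z 60 mm. Guide rails, also 10 high, run along both long sides of the deck (inner faces at x = +-132). The right-hand (-y) end has no stop.
- cover: Loose plain aluminium cover, a slab 260 (x) x 150 (y) x 22 mm, 0.3 to 0.5 kg, on the deck between the rails, hiding the well. Origin at the centre of its underside, axes as the manifold's. A few newtons slide it along the manifold's +y; the well is fully uncovered when its origin is at y = 125 there, and it meets the end stop at y = 170. No handle.
- cover_face (a point): Centre of the cover's -y end face (260 mm wide, 22 high, from 60 to 82 above the table), the face to push.
- lever_disc (a joint): Angle (rad) of the marked handle, the steel lever that ends in a round disc. 0 = open, pointing to the manifold's -y, in line with its pipe; it turns clockwise seen from above to a hard stop at 1.571 = shut, pointing to the manifold's -x, across the pipe. Starts at 0 to 0.3, stays where it is left; friction 0.12 N m (about 2 N at the disc).
- disc_pivot (a point): On the marked handle's turning axis, half-way up the lever, 50 mm above the table, at y = 20 mm in the manifold's frame and x = -35 or 65 (the two valves swap places); hub radius 13 mm.
- disc_end (a point): Centre of the marked handle's disc, 28 dia x 12 mm thick (44 to 56 above the table), 56 from the pivot; the bar between is 12 wide. Valve body and pipe stay under 32 above the table, apart from the 14 dia stem.
- lever_bar (a joint): Angle of the other handle: same motion and directions, but a plain straight bar 12 wide and 70 mm long with no disc. To be left as it is.
- bar_end (a point): Point on the plain bar handle 56 mm from its pivot, half-way up (50 above the table); its pivot is in the other valve place.
- wash_bottle: Bystander: white plastic bottle, 68 dia x 170 tall (mm), loose, standing beyond the manifold's far side; origin at the centre of its underside.
- beaker: Bystander: glass beaker, 76 dia x 90 tall (mm), loose, standing past the manifold's end-stop end; origin at the centre of its underside.
- vial: Bystander: small amber vial, 28 dia x 55 tall (mm), loose, standing close beyond the manifold's far side; origin at the centre of its underside.
- sample_jar: Bystander: clear jar with black lid, 48 dia x 60 tall (mm), loose, standing near the right-hand end, from where the cover is pushed; origin at the centre of its underside.
- spatula: Bystander: steel spatula lying flat, 180 long; origin about its middle, underside (mm), loose, to the right of the manifold.
- stopper: Bystander: rubber stopper, 34 dia x 30 tall (mm), loose, standing past the manifold's end-stop end; origin at the centre of its underside.

How it is judged:
On the way, in this order (a step that is already met when the one before it is completed fails the run):
1. the cover is pushed aside, uncovering the valve well (y of cover in the frame of manifold above 0.12 m), for 0.2 s.
2. the disc-ended handle is pushed shut (value of joint lever_disc above 1.45 rad), for 0.2 s.
At the end, for the whole second after the job is handed in: Cover flat, at rest and at least 120 mm along the manifold's +y (well open to within 5 mm); disc-ended handle at 1.45 rad or more (within 7 degrees of shut); plain bar handle's end within 10 mm and every bystander within 20 mm of its start (y of cover in the frame of manifold above 0.12 m and value of joint lever_disc above 1.45 rad and z of cover in the frame of manifold below 0.066 m and linear speed of cover below 0.01 m/s and distance of bar_end from where it was at the start of the episode below 0.01 m and distance of each of wash_bottle, beaker, vial, sample_jar, spatula, stopper from where it was at the start of the episode below 0.02 m); the robot touches nothing.
It fails at once if the cover is lifted off or tipped from its deck (z of cover in the frame of manifold above 0.075 m or angle between cover's own z axis and vertical above 0.12 rad).
It fails at once if the plain bar handle is moved (its end by more than 10 mm) (distance of bar_end from where it was at the start of the episode above 0.01 m).
It fails at once if another thing on the bench is lifted, knocked or pushed more than 20 mm (distance of any of wash_bottle, beaker, vial, sample_jar, spatula, stopper from where it was at the start of the episode above 0.02 m or angle between any of wash_bottle, beaker, vial, sample_jar, stopper's own z axis and vertical above 0.5 rad).
It also fails if it takes over 51 s, if anything falls off the work surface, if the arm or the gripper's body presses on something with over 40 N, if the wrist force passes 120 N, or if a joint passes its speed limit or range.

## Robot

A 6-joint arm with a two-finger parallel gripper is mounted at the origin on the work surface. World frame = base frame: x ahead of the robot, y to its left, z up, the work surface at z = 0. Lengths are in m, angles in rad, forces in N, time in s.
With the tool pointing down it reaches from about 0.25 to 0.8 m from the base axis. Payload 3.9 kg.
Tool frame: the origin (TCP) lies midway between the tips of the shut fingers; the grasp point (between the pads) lies env.grip_depth behind it (env.grip_depth is the distance from the TCP to the grasp point, in m); z points along the fingers, x is the direction in which the jaws open and shut, and the axes are right-handed (so a half turn about z gives the same grasp; the last joint's range is limited). The gripper opens to 85 mm and grips with 20 to 120 N. Pads are 22 mm wide; open, the fingers measure 114 mm over their backs; the gripper's body (76 mm by 85 mm) begins 54 mm behind the grasp point. The pads swing forward as they close: fully open they stand 13 mm farther back than shut.
Start: joints at [1.154, 0.26, -0.138, 1.173, 0, 1.571], TCP at [0.213, 0.48, 0.231] pointing down, gripper open.
Joint ranges: [-2.78, 2.78], [-0.83, 1.72], [-1.28, 1.37], [-1.9, 2.12], [-1.57, 1.48], [-3.14, 3.14]. Speed limits (rad/s): [2.57, 2.57, 3.14, 3.14, 3.14, 3.14].

## Interface

Orientations are given as a unit quaternion [w, x, y, z].
In Python, from station import env gives the robot as it stands. The module is installed in compiled form; this text tells all that it offers.
- The arm moves only by the tool send_rows, never from a script. Its argument "deltas" is a list that holds one entry, the list of rows, each a list of 7 numbers: the shift along the tool's x, y, z in m, then the turn, a rotation vector about the tool's x, y, z in degrees, then the opening, from 0 (shut) to 1 (fully open). In form: [[[x, y, z, wx, wy, wz, grip], ...]]. A call has 1 to 12 rows; each row is the pose to reach, as a shift and turn from the pose measured when the call began, along the tool's axes at that moment; what a row does not reach only later rows make up. A row lasts 1/12 s, in which the tool goes at most 41.7 mm and 7.16 degrees, less where a joint would pass 70% of its speed; a pose out of reach is approached as far as the arm can. A call with a gripper value outside its range is refused whole. The fingers move at their own pace and stop on an object; "grip_force" is the grip in N (left out, the last holds). Time passes only in rows, so rows that repeat a pose let the fingers close. It gives the time, the measured TCP pose, the force and the opening at its end, in the units of the state.
- env.get_state(): the state, without advancing time (a new reading comes with each control period).
- env.get_image(name): name is "scene" or "top"; returns a dict with "pixels" (400x640x3 uint8, red, green, blue), "fx", "fy", "cx", "cy" (pixels), "dist_coeffs" ([k1, k2, p1, p2, k3] as OpenCV has them; the pictures are not rectified), "origin" and "orientation" of the camera in the world. Camera axes: x right, y up, looking along -z (the intrinsics and any distortion apply to the point x, -y, -z); pixel columns grow to the right and rows downward; lengths in m; the calibration is good to about 2 mm. A picture is of the moment at which its call begins. There is no depth.
- env.close_job(): hands the job in, once; it reports no verdict.
The state is a dict: "time_s": time; "joints": joint angles; "joint_velocities": joint speeds; "tau": joint torques, N m; "tool_pos": TCP position; "eef_rot": TCP orientation; "force": force on the tool from outside, world axes, zero at the start; "wrist_torque": the same for the moment, N m; "finger_gap": finger opening in m.
Only numpy, scipy, OpenCV 4.12 (cv2) and the standard library are available. Lean on these libraries where they do the work, as an engineer would, in place of code of your own. Each camera call takes 0.05 s, during which the arm holds its last target.

## Working session

There is one attempt and no reset: what is moved stays moved. The work goes in short steps, Python scripts to look and compute and a tool call to move; the robot and the scene stay as the last step left them, time stands still between calls to the robot, and variables do not carry over. Pictures are saved under pics/ and viewed, and the job is handed in when it is done.

Besides the shell and the picture viewer there is one more tool, called after "Emit:" as name(argument=value, ...), one argument or row to a line, values as JSON. send_rows: Moves the arm, as the interface text tells. Its arguments: {"type":"object","properties":{"deltas":{"type":"array"},"grip_force":{"type":"number"}},"required":["deltas"]}

```bash
mkdir -p pics
cat > h.py <<'E'
import numpy as np, cv2
from scipy.spatial.transform import Rotation as R
from station import env
def rot(q): return R.from_quat([q[1],q[2],q[3],q[0]]).as_matrix()
def cam(im):
    K=np.array([[im['fx'],0,im['cx']],[0,im['fy'],im['cy']],[0,0,1.]]);return K,np.array(im['dist_coeffs'],float),np.array(im['origin']),rot(im['orientation'])
def ray(im,px,z):
    K,d,o,M=cam(im); p=cv2.undistortPoints(np.array(px,float).reshape(-1,1,2),K,d).reshape(-1,2)
    v=np.c_[p[:,0],-p[:,1],-np.ones(len(p))]@M.T
    return o+v*((z-o[2])/v[:,2])[:,None]
def proj(im,P):
    K,d,o,M=cam(im); c=(np.array(P,float).reshape(-1,3)-o)@M; c=c*[1,-1,-1]
    return cv2.projectPoints(c,np.zeros(3),np.zeros(3),K,d)[0].reshape(-1,2)
def snap(name,tag):
    im=env.get_image(name); cv2.imwrite(f'pics/{tag}.png',cv2.cvtColor(im['pixels'],cv2.COLOR_RGB2BGR)); return im
E
python3 - <<'E'
from h import *
import pickle
for n in('top','scene'):
    im=snap(n,n+'0'); pickle.dump(im,open(n+'0.pkl','wb')); print(n,im['origin'],im['orientation'],im['fx'],im['dist_coeffs'])
print(env.get_state(),env.grip_depth)
E
```

```text
top [0.39511026 0.00388836 0.9903985 ] [-0.69614361 -0.07128614  0.06694832  0.71121043] 369.7314221068605 [-0.06250921  0.          0.          0.          0.        ]
scene [0.95990764 0.48012091 0.81775409] [0.28938839 0.10541156 0.30357617 0.9016564 ] 400.7488126935098 [-0.04427255  0.          0.          0.          0.        ]
{'time_s': 0.1, 'joints': array([ 1.15398555e+00,  2.60620644e-01, -1.39263405e-01,  1.17271558e+00,
       -1.74105563e-05,  1.57079746e+00]), 'joint_velocities': array([ 0.00053974, -0.00157154,  0.00171341,  0.00094864, -0.00068707,
       -0.00069241]), 'tau': array([ 2.16423700e-04, -4.06505191e+01,  2.54528904e+01,  1.00987474e-02,
        7.04211106e-05,  1.30556720e-05]), 'tool_pos': array([0.21229384, 0.47947245, 0.23053811]), 'eef_rot': array([ 4.99151340e-04,  8.38106860e-01,  5.45505343e-01, -7.50929180e-04]), 'force': array([-0.70897009, -0.24875608,  0.43451568]), 'wrist_torque': array([-0.00224979,  0.04502126, -0.00721448]), 'finger_gap': 0.08541078076100385} 0.0187
```

View pics/top0.png

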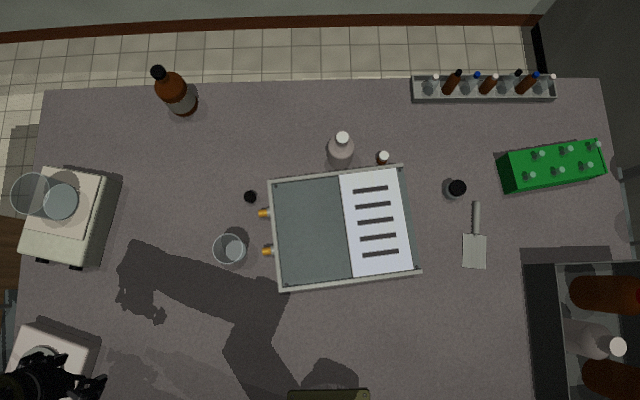

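View pics/scene0.png

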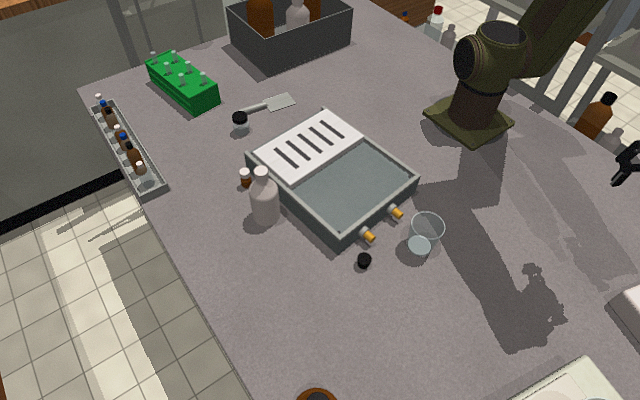

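The top view shows the white slotted cover at about (376,222) in the grey manifold, with its push face on the right, running (402,168) to (413,275). The sample jar is at (457,188) and the spatula at (475,235).

```bash
python3 - <<'E'
from h import *
import pickle
im=pickle.load(open('top0.pkl','rb')); px=im['pixels'].astype(int)
m=((px.min(2)>165)).astype(np.uint8); m[:, :330]=0;m[:,430:]=0;m[:165]=0;m[290:]=0
m=cv2.morphologyEx(m,cv2.MORPH_CLOSE,np.ones((9,9)))
m=cv2.morphologyEx(m,cv2.MORPH_OPEN,np.ones((9,9)))
cs,_=cv2.findContours(m,0,2); c=max(cs,key=cv2.contourArea)
h=cv2.convexHull(c); q=cv2.approxPolyN(h,4).reshape(-1,2); print(q)
P=ray(im,q,.082); print(P.round(4)); 
for i in range(4): print(np.linalg.norm(P[i]-P[(i+1)%4]), np.degrees(np.arctan2(*(P[(i+1)%4]-P[i])[[1,0]])))
print('centre',P.mean(0))
# manifold outer top (rails z=.07)
# jar, vial etc
for n,p,z in [('jar lid',(457,188),.06),('vial top',(383,156),.055),('wash',(342,137),.17),('spat',(475,235),0),('stopper',(250,196),.03),('beaker base',(229,248),0)]: print(n,ray(im,[p],z))
Q=ray(im,[(267,180),(403,164),(421,271),(278,292)],.07);print(Q)
E
python3 -c "
import cv2;i=cv2.imread('pics/top0.png')[130:310,200:500];cv2.imwrite('pics/top0z.png',cv2.resize(i,None,fx=2.6,fy=2.6,interpolation=2))"
```

```text
[[413 269]
 [353 277]
 [339 175]
 [395 168]]
[[ 0.3954 -0.2119  0.082 ]
 [ 0.38   -0.0657  0.082 ]
 [ 0.6341 -0.0395  0.082 ]
 [ 0.6494 -0.1829  0.082 ]]
0.14697432524206408 96.02188052543299
0.25551320798338534 5.885281938841333
0.14416092935175434 -83.90109301581823
0.2557157880684016 -173.48420382738894
centre [ 0.5147329  -0.12499053  0.082     ]
jar lid [[ 0.59866109 -0.34582888  0.06      ]]
vial top [[ 0.69052528 -0.15865271  0.055     ]]
wash [[ 0.70274434 -0.04516678  0.17      ]]
spat [[ 0.48091994 -0.40592435  0.        ]]
stopper [[0.59565124 0.19638208 0.03      ]]
beaker base [[0.46095877 0.25684986 0.        ]]
[[ 0.62830824  0.14517115  0.07      ]
 [ 0.66311124 -0.20678286  0.07      ]
 [ 0.39001936 -0.23416591  0.07      ]
 [ 0.3475706   0.11667686  0.07      ]]
```

View pics/top0z.png

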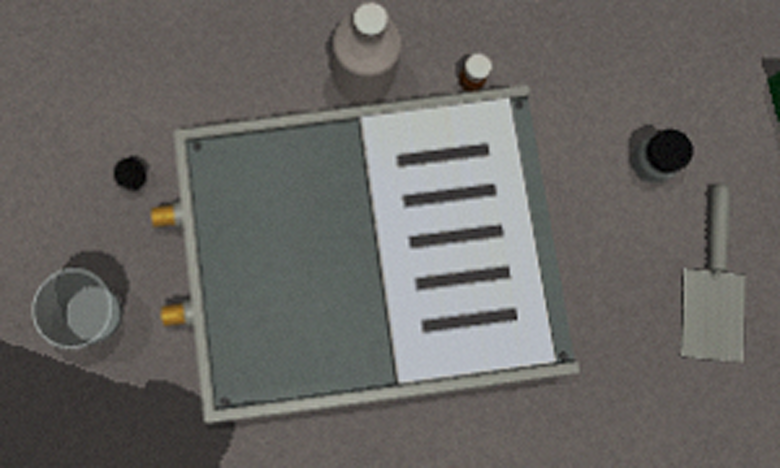

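```bash
cat >> h.py <<'E'
O=np.array([.515,-.122]); A=np.radians(6.0)
ex=np.array([np.cos(A),np.sin(A)]); ey=np.array([-np.sin(A),np.cos(A)])
def W(x,y): return O+x*ex+y*ey
def Mf(p): return np.array([(np.array(p[:2])-O)@ex,(np.array(p[:2])-O)@ey])
def go(x,y,z,yaw=6.0):
    "manifold-frame xy, world z, world yaw of jaw axis -> tool-frame shift/turn"
    s=env.get_state(); M=rot(s['eef_rot']); t=np.r_[W(x,y),z]
    a=np.radians(yaw); T=np.c_[[np.cos(a),np.sin(a),0],[np.sin(a),-np.cos(a),0],[0,0,-1]]
    print('shift',(M.T@(t-s['tool_pos'])).round(4),'turn',np.degrees(R.from_matrix(M.T@T).as_rotvec()).round(2))
def st():
    s=env.get_state(); print(s['time_s'],'mf',Mf(s['tool_pos']).round(4),s['tool_pos'].round(4),'F',s['force'].round(2),s['finger_gap'],s['joints'].round(2))
E
python3 -c "
from h import *
st();go(0,-.115,.2)"
```

```text
0.1 mf [-0.2382  0.6298] [0.2123 0.4795 0.2305] F [-0.71 -0.25  0.43] 0.08541078076100385 [ 1.15  0.26 -0.14  1.17 -0.    1.57]
shift [-0.5271  0.5776  0.0315] turn [6.000e-02 9.000e-02 6.012e+01]
```

Emit:
send_rows(
  deltas=[
    [[-0.027,0.029,0,0,0,3,0],[-0.055,0.06,0,0,0,7,0],[-0.08,0.088,0,0,0,12,0],[-0.105,0.115,0,0,0,17,0],[-0.13,0.143,0,0,0,22,0],[-0.157,0.172,0,0,0,27,0],[-0.183,0.2,0,0,0,32,0],[-0.21,0.23,0,0,0,37,0],[-0.235,0.258,0,0,0,42,0],[-0.262,0.287,0,0,0,47,0],[-0.288,0.316,0,0,0,52,0],[-0.315,0.345,0,0,0,56,0]],
  ],
)

```text
time_s: 1.1
tool_pos: [0.4003, 0.0499, 0.231]
eef_rot: [0.001, 0.996, 0.086, -0.0]
force: [0.8, 0.3, 0.1]
finger_gap: -0.0001
```

```bash
python3 -c "
from h import *
st();go(0,-.115,.2)"
```

```text
1.1 mf [-0.0961  0.183 ] [0.4003 0.0499 0.231 ] F [0.79 0.29 0.13] -0.00014685675427767627 [ 0.13  0.05 -0.4   1.12 -0.    1.52]
shift [0.0757 0.3037 0.0313] turn [0.08 0.06 3.89]
```

Emit:
send_rows(
  deltas=[
    [[0.008,0.034,0,0,0,1,0],[0.017,0.068,0,0,0,2,0],[0.025,0.1,0,0,0,3,0],[0.034,0.136,0.005,0,0,3.9,0],[0.042,0.17,0.01,0,0,3.9,0],[0.05,0.2,0.015,0,0,3.9,0],[0.058,0.234,0.02,0,0,3.9,0],[0.067,0.27,0.025,0,0,3.9,0],[0.0757,0.304,0.031,0,0,3.9,0],[0.0757,0.304,0.031,0,0,3.9,0],[0.0757,0.304,0.031,0,0,3.9,0]],
  ],
)

```text
time_s: 2.02
tool_pos: [0.5269, -0.2379, 0.1987]
eef_rot: [0.0, 0.999, 0.051, -0.001]
force: [-0.5, 0.4, 0.9]
finger_gap: 0.0001
```

```bash
python3 -c "
from h import *
st();go(0,-.115,.068)
im=snap('scene','s1');i=im['pixels'][60:240,200:500,::-1];cv2.imwrite('pics/s1z.png',cv2.resize(i,None,fx=2.6,fy=2.6,interpolation=2))"
```

```text
2.0167 mf [-0.0003 -0.1165] [ 0.5269 -0.2379  0.1987] F [-0.49  0.4   0.88] 0.00012019072266308135 [-0.42  0.37 -0.07  1.14 -0.    1.05]
shift [ 0.0007 -0.0015  0.1307] turn [-0.    0.17 -0.16]
```

View pics/s1z.png

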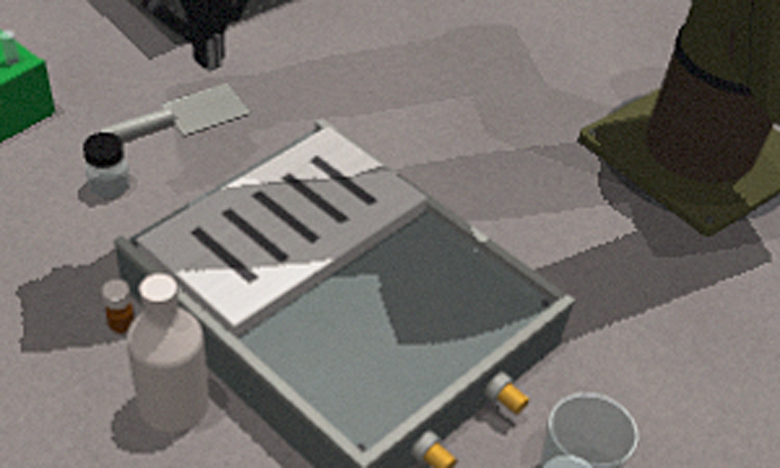

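The shut fingertip shows at about (208,65) in the crop, clear of the jar and the cover. I'll descend to the height of the push face.

Emit:
send_rows(
  deltas=[
    [[0,0,0.03,0,0,0,0],[0,0,0.06,0,0,0,0],[0,0,0.09,0,0,0,0],[0,0,0.115,0,0,0,0],[0,0,0.13,0,0,0,0],[0,0,0.13,0,0,0,0],[0,0,0.13,0,0,0,0]],
  ],
)

```text
time_s: 2.65
tool_pos: [0.5249, -0.2351, 0.0692]
eef_rot: [-0.001, 0.999, 0.052, -0.002]
force: [0.4, -0.8, -0.1]
finger_gap: -0.0
```

```bash
python3 -c "
from h import *
st();go(0,-.085,.069);go(0,.065,.069)
im=snap('top','t2');i=im['pixels'][130:310,250:550,::-1];cv2.imwrite('pics/t2z.png',cv2.resize(i,None,fx=2.6,fy=2.6,interpolation=2))"
```

```text
2.65 mf [-0.002  -0.1135] [ 0.5249 -0.2351  0.0692] F [ 0.44 -0.75 -0.1 ] -2.152977976411098e-05 [-0.42  0.46 -0.28  0.83 -0.    1.05]
shift [ 0.002  -0.0285  0.0002] turn [-0.09  0.28  0.  ]
shift [ 0.002  -0.1785  0.0004] turn [-0.09  0.28  0.  ]
```

View pics/t2z.png

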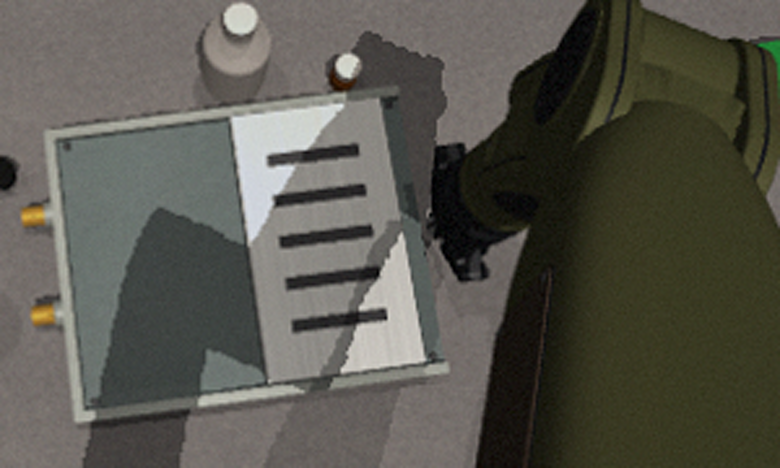

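The hand sits just right of the cover face, near the middle of it, and still clear. I'll push slowly.

Emit:
send_rows(
  deltas=[
    [[0.002,-0.006,0,0,0,0,0],[0.002,-0.012,0,0,0,0,0],[0.002,-0.018,0,0,0,0,0],[0.002,-0.024,0,0,0,0,0],[0.002,-0.03,0,0,0,0,0],[0.002,-0.036,0,0,0,0,0],[0.002,-0.042,0,0,0,0,0],[0.002,-0.048,0,0,0,0,0],[0.002,-0.054,0,0,0,0,0],[0.002,-0.06,0,0,0,0,0],[0.002,-0.066,0,0,0,0,0],[0.002,-0.072,0,0,0,0,0]],
  ],
)

```text
time_s: 3.7
tool_pos: [0.5217, -0.1651, 0.0712]
eef_rot: [0.002, 0.999, 0.052, -0.0]
force: [-0.5, -5.6, 4.0]
finger_gap: 0.0003
```

```bash
python3 -c "
from h import *
st();go(0,.065,.069)
im=snap('top','t3');i=im['pixels'][130:310,250:550,::-1];cv2.imwrite('pics/t3z.png',cv2.resize(i,None,fx=2.6,fy=2.6,interpolation=2))"
```

```text
3.7 mf [ 0.0022 -0.0435] [ 0.5217 -0.1651  0.0712] F [-0.52 -5.63  3.95] 0.0002946115453031488 [-0.3   0.41 -0.36  0.8  -0.    1.16]
shift [-0.0023 -0.1085  0.0019] turn [ 0.2   0.03 -0.05]
```

View pics/t3z.png

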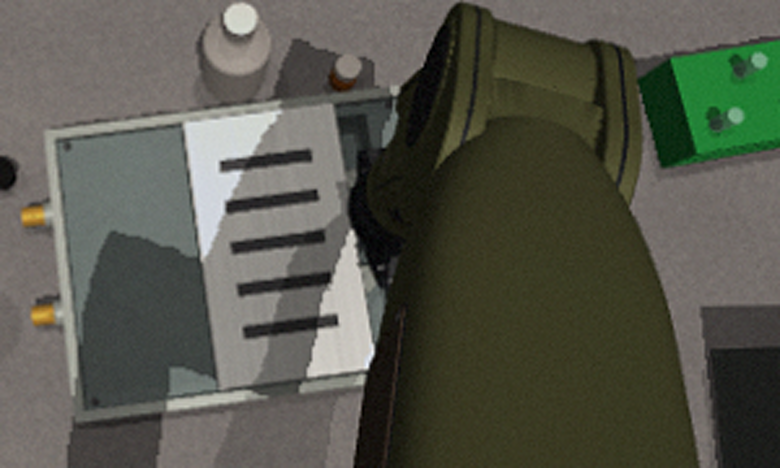

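The cover is sliding square and the gap to its left is shrinking. Contact force is about 6 N. I'll continue the push.

Emit:
send_rows(
  deltas=[
    [[-0.002,-0.008,0.001,0,0,0,0],[-0.002,-0.016,0.001,0,0,0,0],[-0.002,-0.024,0.001,0,0,0,0],[-0.002,-0.032,0.001,0,0,0,0],[-0.002,-0.04,0.001,0,0,0,0],[-0.002,-0.048,0.001,0,0,0,0],[-0.002,-0.056,0.001,0,0,0,0],[-0.002,-0.064,0.001,0,0,0,0],[-0.002,-0.072,0.001,0,0,0,0],[-0.002,-0.08,0.001,0,0,0,0],[-0.002,-0.088,0.001,0,0,0,0],[-0.002,-0.096,0.001,0,0,0,0]],
  ],
)

```text
time_s: 4.75
tool_pos: [0.5107, -0.0698, 0.0711]
eef_rot: [0.003, 0.999, 0.052, 0.001]
force: [1.1, -6.8, 6.0]
finger_gap: -0.0001
```

Emit:
send_rows(
  deltas=[
    [[0,-0.006,0,0,0,0,0],[0,-0.011,0,0,0,0,0],[0,-0.014,0,0,0,0,0],[0,-0.014,0,0,0,0,0],[0,-0.014,0,0,0,0,0]],
  ],
)

```text
time_s: 5.17
tool_pos: [0.5092, -0.0556, 0.0711]
eef_rot: [0.003, 0.999, 0.052, 0.001]
force: [0.2, -2.8, 2.6]
finger_gap: -0.0002
```

```bash
python3 -c "
from h import *
st();go(0,.055,.069)
im=snap('top','t4');i=im['pixels'][130:310,200:500,::-1];cv2.imwrite('pics/t4z.png',cv2.resize(i,None,fx=2.6,fy=2.6,interpolation=2))
im=snap('scene','s4');i=im['pixels'][60:270,200:500,::-1];cv2.imwrite('pics/s4z.png',cv2.resize(i,None,fx=2.6,fy=2.6,interpolation=2))
"
```

```text
5.1667 mf [0.0012 0.0667] [ 0.5092 -0.0556  0.0711] F [ 0.21 -2.8   2.59] -0.00018969302601825653 [-0.11  0.36 -0.45  0.76 -0.01  1.36]
shift [-0.0012  0.0117  0.0021] turn [ 0.32 -0.11 -0.03]
```

View pics/t4z.png

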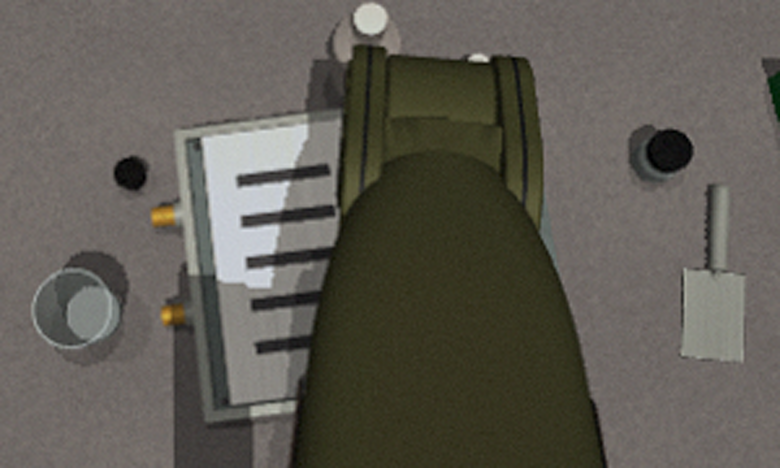

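View pics/s4z.png

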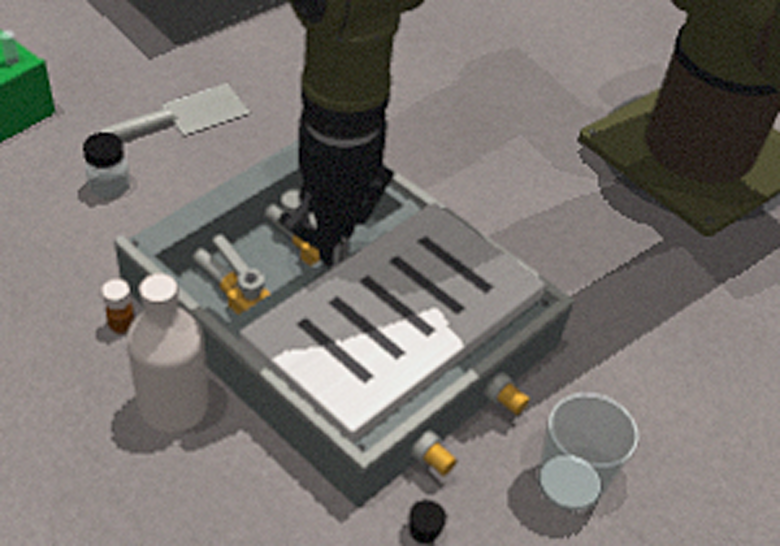

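The cover is parked near the stop and still flat, and both valve handles are now visible in the well. I'll back off, lift, and move aside for a clear view.

Emit:
send_rows(
  deltas=[
    [[0,0.01,0,0,0,0,0],[0,0.025,0,0,0,0,0],[0,0.025,-0.03,0,0,0,0],[0,0.025,-0.065,0,0,0,0],[0,0.04,-0.1,0,0,0,0],[0,0.07,-0.13,0,0,0,0],[-0.01,0.105,-0.13,0,0,0,0],[-0.02,0.14,-0.13,0,0,0,0],[-0.03,0.18,-0.13,0,0,0,0],[-0.04,0.22,-0.13,0,0,0,0],[-0.05,0.26,-0.13,0,0,0,0],[-0.05,0.26,-0.13,0,0,0,0]],
  ],
)

```text
time_s: 6.27
tool_pos: [0.4846, -0.3255, 0.2012]
eef_rot: [0.003, 0.999, 0.048, 0.001]
force: [0.9, 0.7, -0.0]
finger_gap: -0.0001
```

```bash
python3 -c "
from h import *
import pickle
st()
im=snap('top','t5');pickle.dump(im,open('t5.pkl','wb'));i=im['pixels'][150:300,250:450,::-1];cv2.imwrite('pics/t5z.png',cv2.resize(i,None,fx=4,fy=4,interpolation=2))
im=snap('scene','s5');pickle.dump(im,open('s5.pkl','wb'));i=im['pixels'][90:210,230:390,::-1];cv2.imwrite('pics/s5z.png',cv2.resize(i,None,fx=4,fy=4,interpolation=2))
"
```

```text
6.2667 mf [-0.0515 -0.1992] [ 0.4846 -0.3255  0.2012] F [ 0.9   0.65 -0.04] -8.086483604399292e-05 [-0.59  0.37 -0.06  1.14 -0.    0.89]
```

View pics/t5z.png

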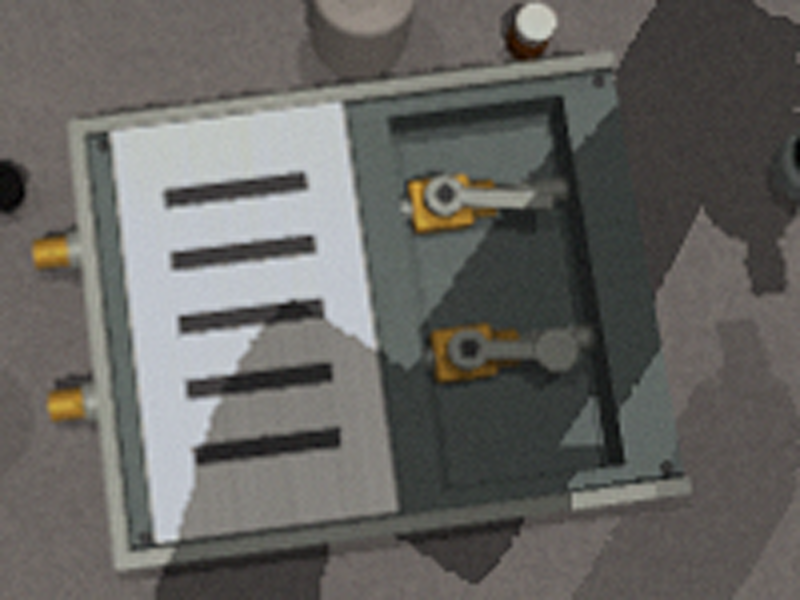

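View pics/s5z.png

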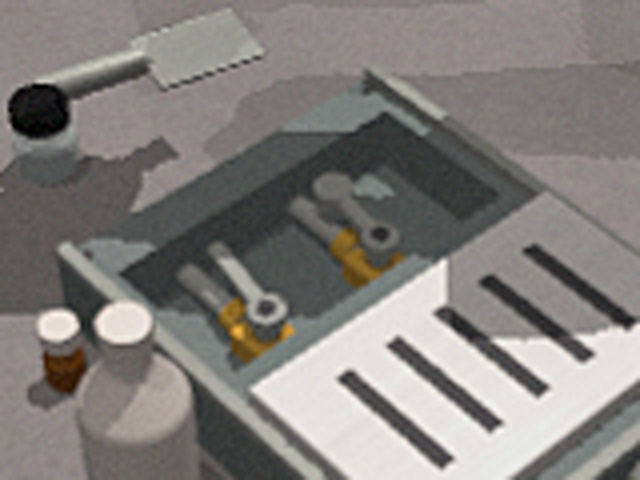

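The disc handle is the one nearer the robot. In full-image pixels its pivot is about (367,237) and its disc about (389.5,237). The plain bar has its pivot at (361,198). Next I'll measure these and check the manifold frame against them.

```bash
python3 -c "
from h import *
import pickle
im=pickle.load(open('t5.pkl','rb')); sc=pickle.load(open('s5.pkl','rb'))
T=ray(im,[(367.2,237.2),(389.5,237.2),(361.3,198.5),(386,198.8)],.056)
S=ray(sc,[(230+380/4,90+236/4),(230+333/4,90+187/4),(230+266/4,90+309/4),(230+217/4,90+250/4)],.056)
for a,b in zip(T,S): print(a[:2].round(4),b[:2].round(4),'mf',Mf(a).round(4),Mf(b).round(4))
print('lens',np.linalg.norm(T[0]-T[1]),np.linalg.norm(S[0]-S[1]),'pp',np.linalg.norm(T[0]-T[2]),np.linalg.norm(S[0]-S[2]))
# cover corners z=.082 (right face)
C=ray(im,[(250+343/4,150+101/4),(250+398/4,150+511/4),(250+155/4,150+542/4),(250+111/4,150+131/4)],.082); print([Mf(c).round(4) for c in C])
c=C.mean(0);print(Mf(c))
d=T[0]-T[2];print('yaw from pivots',np.degrees(np.arctan2(-d[1],-d[0])))
"
```

```text
[ 0.4774 -0.1071] [ 0.4802 -0.1058] mf [-0.0359  0.0188] [-0.0329  0.0198]
[ 0.476  -0.1635] [ 0.4783 -0.1616] mf [-0.0431 -0.0372] [-0.0406 -0.0356]
[ 0.5772 -0.0963] [ 0.5792 -0.0955] mf [0.0646 0.0191] [0.0666 0.0196]
[ 0.575 -0.16 ] [ 0.5759 -0.1572] mf [ 0.0557 -0.044 ] [ 0.0569 -0.0414]
lens 0.056430136447954415 0.05583926987747197 pp 0.10045826960816094 0.09947774423619711
[array([0.1275, 0.0778]), array([-0.1291,  0.0787]), array([-0.129,  0.226]), array([0.1268, 0.226 ])]
[-0.0009697   0.15212927]
yaw from pivots 6.176858400638898
```

Both views and the known sizes agree: lever length 56 mm, pivots 100 mm apart, yaw 6.2°. The cover is at y≈152 mm, the disc handle is at about 0.13 rad, and its pivot is at (-35, 20).

```bash
python3 -c "
from h import *
go(.008,-.036,.12);go(.008,-.036,.041)"
```

```text
shift [ 0.0578 -0.1582  0.0807] turn [ 0.13 -0.06 -0.26]
shift [ 0.0577 -0.1583  0.1597] turn [ 0.13 -0.06 -0.26]
```

Emit:
send_rows(
  deltas=[
    [[0.01,-0.03,0,0,0,0,0],[0.022,-0.06,0,0,0,0,0],[0.034,-0.09,0.01,0,0,0,0],[0.046,-0.125,0.03,0,0,0,0],[0.058,-0.158,0.05,0,0,0,0],[0.058,-0.158,0.07,0,0,-0.3,0],[0.058,-0.158,0.081,0,0,-0.3,0],[0.058,-0.158,0.081,0,0,-0.3,0],[0.058,-0.158,0.081,0,0,-0.3,0]],
  ],
)

```text
time_s: 7.12
tool_pos: [0.5259, -0.1554, 0.1191]
eef_rot: [0.0, 0.999, 0.054, -0.001]
force: [-0.3, 0.8, 0.3]
finger_gap: 0.0002
```

```bash
python3 -c "
from h import *
st();go(.008,-.036,.041)
im=snap('scene','s6');i=im['pixels'][90:210,230:390,::-1];cv2.imwrite('pics/s6z.png',cv2.resize(i,None,fx=4,fy=4,interpolation=2))
"
```

```text
7.1167 mf [ 0.0073 -0.0344] [ 0.5259 -0.1554  0.1191] F [-0.28  0.82  0.3 ] 0.00023589861863502633 [-0.29  0.37 -0.28  0.92 -0.    1.18]
shift [0.0008 0.0016 0.0781] turn [0.02 0.08 0.15]
```

View pics/s6z.png

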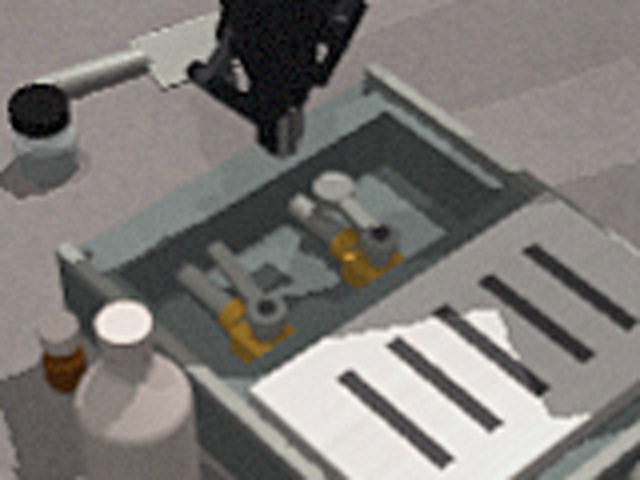

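The fingertip, at crop (288,150), is above the gap between the two handles. I'll descend.

Emit:
send_rows(
  deltas=[
    [[0.001,0.001,0.015,0,0,0,0],[0.001,0.001,0.03,0,0,0,0],[0.001,0.001,0.045,0,0,0,0],[0.001,0.001,0.06,0,0,0,0],[0.001,0.001,0.072,0,0,0,0],[0.001,0.001,0.078,0,0,0,0],[0.001,0.001,0.078,0,0,0,0],[0.001,0.001,0.078,0,0,0,0]],
  ],
)

```text
time_s: 7.83
tool_pos: [0.5284, -0.1575, 0.0428]
eef_rot: [0.001, 0.999, 0.053, 0.001]
force: [0.2, -0.1, -0.8]
finger_gap: -0.0002
```

```bash
cat > way.py <<'E'
from h import *
from scipy.optimize import brentq
st(); p=Mf(env.get_state()['tool_pos'])*1e3
def sd(v):
    q=np.abs(v)-[14.5,11]; return np.linalg.norm(np.maximum(q,0))+min(q.max(),0)-14
for th in (.13,.25,.4,.55,.7,.85,1.0,1.15,1.3,1.4,1.5,1.571):
    D=np.array([-35-56*np.sin(th),20-56*np.cos(th)]); t=np.array([-np.cos(th),np.sin(th)])
    d=brentq(lambda d: sd(t*d),0,60); F=D-t*d; print(th,F.round(1),'shift mm',((F-p)*[1,-1]).round(1))
E
python3 way.py; python3 -c "
from h import *
im=snap('scene','s7');i=im['pixels'][90:210,230:390,::-1];cv2.imwrite('pics/s7z.png',cv2.resize(i,None,fx=4,fy=4,interpolation=2))"
```

```text
7.8333 mf [ 0.0096 -0.0367] [ 0.5284 -0.1575  0.0428] F [ 0.17 -0.11 -0.79] -0.00017465332431202237 [-0.29  0.45 -0.38  0.73 -0.    1.18]
0.13 [-13.8 -39.3] shift mm [-23.4   2.5]
0.25 [-20.4 -41.5] shift mm [-30.    4.8]
0.4 [-28.3 -43.6] shift mm [-38.    6.9]
0.55 [-37.  -44.5] shift mm [-46.6   7.7]
0.7 [-46.5 -43.5] shift mm [-56.1   6.8]
0.85 [-56.4 -40.5] shift mm [-66.    3.8]
1.0 [-66.1 -35.2] shift mm [-75.7  -1.6]
1.15 [-74.9 -27.9] shift mm [-84.6  -8.9]
1.3 [-82. -20.] shift mm [-91.6 -16.8]
1.4 [-85.9 -14.5] shift mm [-95.5 -22.2]
1.5 [-89.1  -9. ] shift mm [-98.7 -27.8]
1.571 [-91.  -5.] shift mm [-100.6  -31.7]
```

View pics/s7z.png

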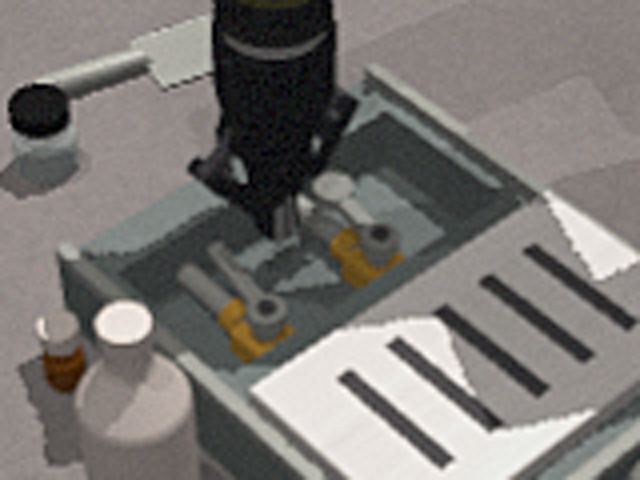

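The fingertip is in the well between the handles and touches neither. Now I'll push along the arc.

Emit:
send_rows(
  deltas=[
    [[-0.008,0.001,0.001,0,0,0,0],[-0.016,0.002,0.001,0,0,0,0],[-0.023,0.0025,0.001,0,0,0,0],[-0.03,0.005,0.001,0,0,0,0],[-0.034,0.006,0.001,0,0,0,0],[-0.038,0.007,0.001,0,0,0,0],[-0.042,0.007,0.001,0,0,0,0],[-0.047,0.0075,0.001,0,0,0,0],[-0.052,0.007,0.001,0,0,0,0],[-0.056,0.0065,0.001,0,0,0,0],[-0.056,0.0065,0.001,0,0,0,0]],
  ],
)

```text
time_s: 8.8
tool_pos: [0.4724, -0.1701, 0.0419]
eef_rot: [0.001, 0.999, 0.053, 0.0]
force: [1.3, -1.5, 0.3]
finger_gap: -0.0003
```

```bash
python3 way.py; python3 -c "
from h import *
im=snap('scene','s8');i=im['pixels'][90:210,230:390,::-1];cv2.imwrite('pics/s8z.png',cv2.resize(i,None,fx=4,fy=4,interpolation=2))"
```

```text
8.8 mf [-0.0473 -0.0434] [ 0.4724 -0.1701  0.0419] F [ 1.27 -1.53  0.33] -0.00030119327055280553 [-0.34  0.38 -0.51  0.68 -0.    1.12]
0.13 [-13.8 -39.3] shift mm [33.6 -4.2]
0.25 [-20.4 -41.5] shift mm [27.  -1.9]
0.4 [-28.3 -43.6] shift mm [19.   0.2]
0.55 [-37.  -44.5] shift mm [10.4  1. ]
0.7 [-46.5 -43.5] shift mm [0.9 0.1]
0.85 [-56.4 -40.5] shift mm [-9.  -2.9]
1.0 [-66.1 -35.2] shift mm [-18.8  -8.2]
1.15 [-74.9 -27.9] shift mm [-27.6 -15.5]
1.3 [-82. -20.] shift mm [-34.7 -23.4]
1.4 [-85.9 -14.5] shift mm [-38.5 -28.9]
1.5 [-89.1  -9. ] shift mm [-41.7 -34.5]
1.571 [-91.  -5.] shift mm [-43.7 -38.4]
```

View pics/s8z.png

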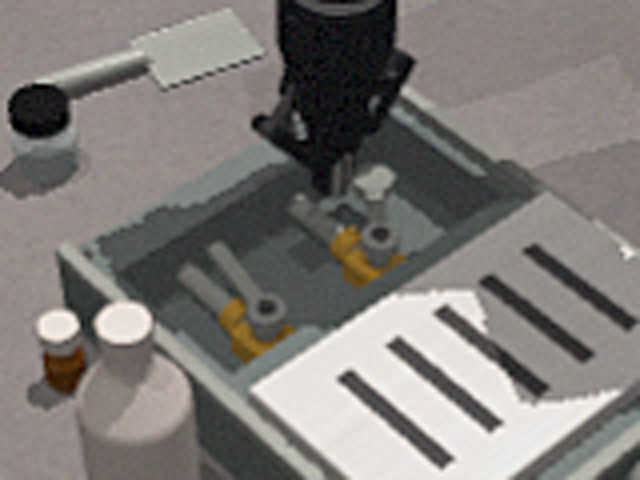

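The disc has swung to crop (377,182), the contact is on the correct side, and the bar handle hasn't moved. Continuing.

Emit:
send_rows(
  deltas=[
    [[-0.005,-0.001,0,0,0,0,0],[-0.009,-0.003,0,0,0,0,0],[-0.014,-0.0055,0,0,0,0,0],[-0.019,-0.008,0,0,0,0,0],[-0.023,-0.0115,0,0,0,0,0],[-0.0275,-0.0155,0,0,0,0,0],[-0.031,-0.0195,0,0,0,0,0],[-0.0345,-0.0235,0,0,0,0,0],[-0.0365,-0.026,0,0,0,0,0],[-0.0385,-0.029,0,0,0,0,0],[-0.0385,-0.029,0,0,0,0,0]],
  ],
)

```text
time_s: 9.77
tool_pos: [0.4302, -0.1446, 0.0416]
eef_rot: [0.001, 0.999, 0.053, -0.0]
force: [-0.3, 0.5, 0.0]
finger_gap: -0.0001
```

```bash
python3 way.py|sed -n '1p;10,14p'; python3 -c "
from h import *
im=snap('scene','s9');i=im['pixels'][90:210,230:390,::-1];cv2.imwrite('pics/s9z.png',cv2.resize(i,None,fx=4,fy=4,interpolation=2))"
```

```text
9.7667 mf [-0.0867 -0.0136] [ 0.4302 -0.1446  0.0416] F [-0.33  0.47  0.01] -6.497714859492663e-05 [-0.32  0.32 -0.62  0.64 -0.    1.14]
1.3 [-82. -20.] shift mm [4.7 6.3]
1.4 [-85.9 -14.5] shift mm [0.8 0.9]
1.5 [-89.1  -9. ] shift mm [-2.4 -4.7]
1.571 [-91.  -5.] shift mm [-4.3 -8.6]
```

View pics/s9z.png

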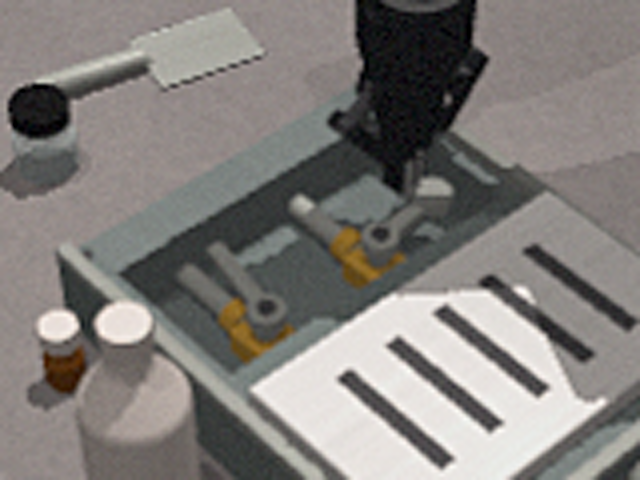

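The handle is close to shut, with the disc at crop (437,195). I'll finish in small steps towards the hard stop while watching the force.

Emit:
send_rows(
  deltas=[
    [[-0.001,-0.002,0,0,0,0,0],[-0.002,-0.004,0,0,0,0,0],[-0.003,-0.006,0,0,0,0,0],[-0.004,-0.008,0,0,0,0,0],[-0.004,-0.0085,0,0,0,0,0],[-0.004,-0.0085,0,0,0,0,0]],
  ],
)

```text
time_s: 10.32
tool_pos: [0.4259, -0.1373, 0.0417]
eef_rot: [0.002, 0.999, 0.053, 0.0]
force: [2.8, -4.9, -2.0]
finger_gap: 0.0001
```

Emit:
send_rows(
  deltas=[
    [[0,-0.001,0,0,0,0,0],[0,-0.0015,0,0,0,0,0],[0,-0.0015,0,0,0,0,0]],
  ],
)

```text
time_s: 10.57
tool_pos: [0.4259, -0.1373, 0.0418]
eef_rot: [0.003, 0.999, 0.053, -0.0]
force: [1.0, -6.5, -1.8]
finger_gap: 0.0003
```

```bash
python3 -c "
from h import *
st()
im=snap('scene','s10');i=im['pixels'][90:210,230:390,::-1];cv2.imwrite('pics/s10z.png',cv2.resize(i,None,fx=4,fy=4,interpolation=2))"
```

```text
10.5667 mf [-0.0902 -0.0059] [ 0.4259 -0.1373  0.0418] F [ 1.03 -6.49 -1.85] 0.00026533620414967137 [-0.31  0.31 -0.64  0.63 -0.01  1.16]
```

View pics/s10z.png

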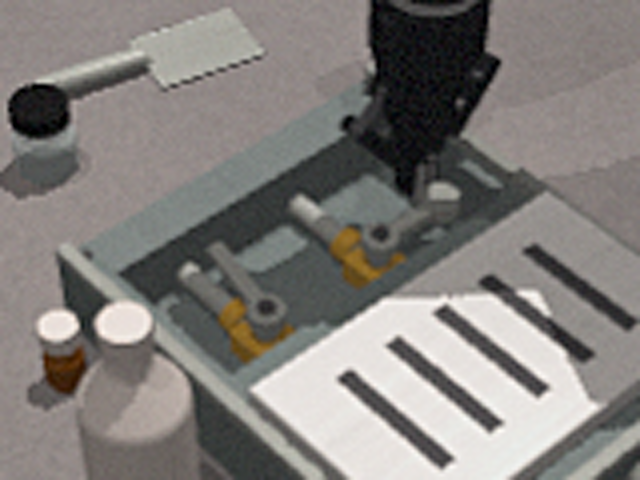

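The tool has stopped moving while the force rises to about 6.5 N, within 1 mm of the predicted shut position. I'll back off, lift, and inspect.

Emit:
send_rows(
  deltas=[
    [[0.002,0.008,0,0,0,0,0],[0.003,0.015,0,0,0,0,0],[0.003,0.015,-0.03,0,0,0,0],[0.003,0.015,-0.07,0,0,0,0],[0.003,0.02,-0.11,0,0,0,0],[0.003,0.05,-0.14,0,0,0,0],[0.003,0.085,-0.16,0,0,0,0],[0,0.12,-0.16,0,0,0,0],[0,0.155,-0.16,0,0,0,0],[0,0.19,-0.16,0,0,0,0],[0,0.22,-0.16,0,0,0,0],[0,0.22,-0.16,0,0,0,0]],
  ],
)

```text
time_s: 11.62
tool_pos: [0.4494, -0.3603, 0.2025]
eef_rot: [0.004, 0.999, 0.05, 0.0]
force: [0.2, -0.3, 0.2]
finger_gap: -0.0001
```

```bash
python3 -c "
from h import *
import pickle
st()
im=snap('top','t11');pickle.dump(im,open('t11.pkl','wb'));i=im['pixels'][150:300,250:450,::-1];cv2.imwrite('pics/t11z.png',cv2.resize(i,None,fx=4,fy=4,interpolation=2))
im=snap('scene','s11');pickle.dump(im,open('s11.pkl','wb'));i=im['pixels'][90:210,230:390,::-1];cv2.imwrite('pics/s11z.png',cv2.resize(i,None,fx=4,fy=4,interpolation=2))
"
```

```text
11.6167 mf [-0.0901 -0.2301] [ 0.4494 -0.3603  0.2025] F [ 0.18 -0.29  0.15] -7.417441043176763e-05 [-0.67  0.36 -0.08  1.13 -0.01  0.8 ]
```

View pics/t11z.png

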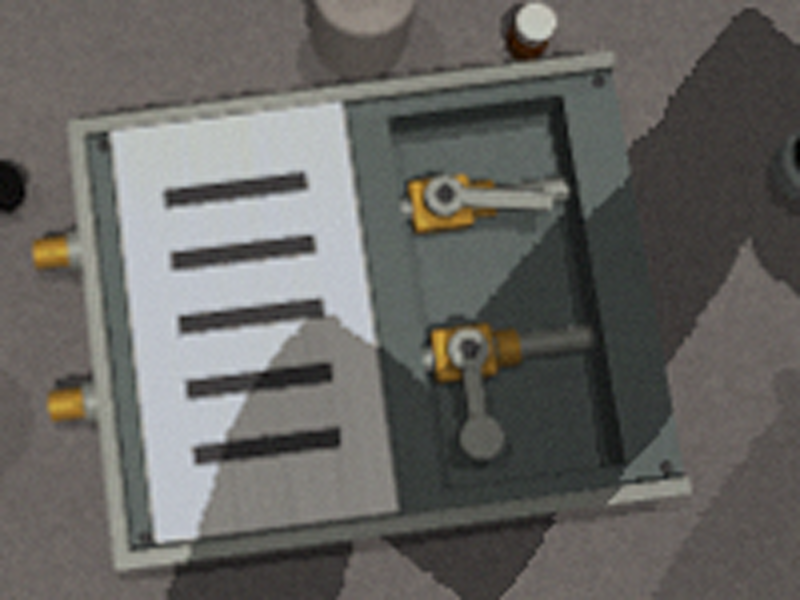

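View pics/s11z.png

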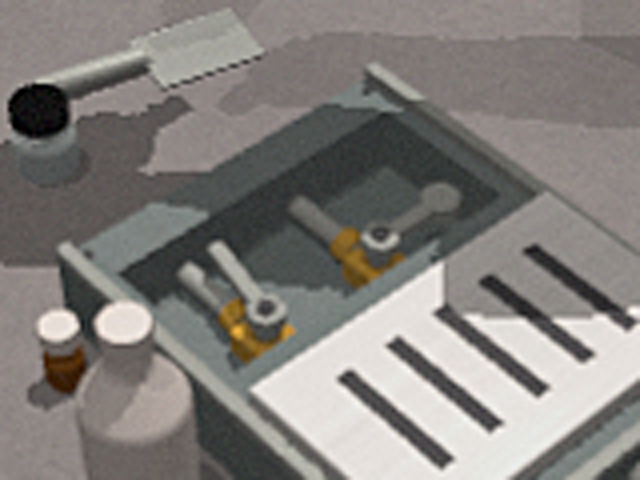

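View pics/t11.png

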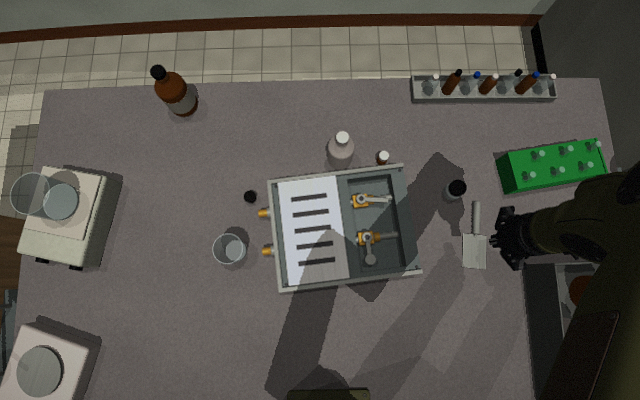

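```bash
python3 -c "
from h import *
import pickle
im=pickle.load(open('t11.pkl','rb')); sc=pickle.load(open('s11.pkl','rb'))
T=ray(im,[(250+469/4,150+349/4),(250+482/4,150+439/4)],.056)
S=ray(sc,[(230+380/4,90+236/4),(230+441/4,90+197/4)],.056)
for P in(T,S):
    a,b=Mf(P[0]),Mf(P[1]);d=b-a;print(a.round(4),b.round(4),np.arctan2(-d[0],-d[1]))
"
```

```text
[-0.036   0.0186] [-0.0927  0.0189] 1.5744632788533979
[-0.0329  0.0198] [-0.0895  0.0199] 1.572557305210373
```

Both views put the disc handle at about 1.57 rad. The cover and bar handle are in the same pixels as before the handle push, the bystanders stand where they started, and the arm is clear. I'm handing in.

```bash
python3 -c "
from h import *
print(env.close_job())"
```

```text
the job is handed in; nothing more can be done
None
```

The valve well is open and the disc-ended handle is shut; I handed the job in after about 11.6 s of the 51 s allowed. No verdict was reported.

- **Cover:** I pushed it along its rails with the shut fingertips, at about 7 N. It measured y ≈ 152 mm from the top view, past the 125 mm that fully opens the well, and lay flat and square. It stopped about 18 mm short of the end stop.
- **Disc handle:** I swung it clockwise until the tool stalled at about 6.5 N, within 1 mm of the predicted shut position. After backing off, the two views gave 1.574 and 1.573 rad.
- **Plain bar and bystanders:** I compared these by eye, not by measurement. The bar handle showed no shift between the images before and after the handle push. The bystanders stood where they did at the start.
- **Arm:** It was clear of everything, with the wrist force near zero.

No checks failed. The two camera views differed by 2–3 mm in position, which is about the calibration error.

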